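# Take the inflator nozzle out of the push-fit air outlet and rack it

### The arm

A 6-joint arm with a two-finger parallel gripper is mounted at the origin on a cart in front of the work surface, level with it; the furniture and walls round the work are solid. World frame = base frame: x ahead of the robot, y to its left, z up, the work surface at z = 0. Lengths are in m, angles in degrees, forces in N, time in s.
With the tool pointing down it reaches from about 0.3 to 0.75 m from the base axis. Payload 8.5 kg.
Tool frame: the origin (TCP) lies midway between the tips of the shut fingers; the grasp point (between the pads) lies 19 mm behind it (env.grip_point_offset is the distance from the TCP to the grasp point, in m); z points along the fingers, x is the direction in which the jaws open and shut, and the axes are right-handed (so a half turn about z gives the same grasp; the last joint's range is limited). The gripper opens to 85 mm and grips with 20 to 120 N. Pads are 22 mm wide; open, the fingers measure 114 mm over their backs; the gripper's body (76 mm by 85 mm) begins 54 mm behind the grasp point. The pads swing forward as they close: fully open they stand 13 mm farther back than shut.
Start: joints at [57.622, 21.807, 74.336, -0, 83.858, -12.336], TCP at [0.188, 0.517, 0.231] pointing down, gripper open.
Joint ranges: [-178.18, 178.18], [-50.72, 133.34], [12.68, 142.11], [-81.47, 261.47], [9.98, 163.14], [-165.26, 165.26]. Speed limits (degrees/s): [136.94, 136.94, 180, 180, 180, 180].

### API

Orientations are given as a 3x3 rotation matrix whose columns are the frame's x, y, z axes.
In Python, from bench import env gives the robot as it stands.
- The arm moves only by the shell command python3 -m jog 'ROWS'. ROWS is JSON, a list that holds one entry, the list of rows, each a list of 7 numbers: the turn, a rotation vector about the tool's x, y, z in degrees, then the shift along the tool's x, y, z in mm, then the opening in per cent of the stroke, from 0 (shut) to 100 (fully open). In form: [[[rx, ry, rz, tx, ty, tz, fingers], ...]]. A call has exactly 5 rows; each row shifts and turns the commanded pose from where the row before left it, along the tool's axes as they then stand; what a row does not reach is not made up. A row lasts 1/8 s, in which the tool goes at most 62.5 mm and 10.7 degrees, less where a joint would pass 70% of its speed; a pose out of reach is approached as far as the arm can. A call with a gripper value outside its range is refused whole. The fingers move at their own pace and stop on an object; the grip force is fixed at half the most. Time passes only in rows, so rows that do not move let the fingers close, or fill a call up. It gives the time, the measured TCP pose, the force and the opening at its end, in the units of the state.
- env.get_obs(): the state, without advancing time (a new reading comes with each control period).
- env.capture(name): name is "scene" or "side" or "wrist"; returns a dict with "color" (420x560x3 uint8, blue, green, red), "range_z" (420x560 float32, m along the optical axis (not along the pixel's ray), 0 where there is no reading), "intrinsics" (3x3 intrinsics, pixels), "T" (4x4, takes a point from camera to world coordinates). Camera axes: x right, y up, looking along -z (the intrinsics and any distortion apply to the point x, -y, -z); pixel columns grow to the right and rows downward; lengths in m; the calibration is good to about 2 mm. A picture is of the moment at which its call begins.
- env.job_done(): hands the job in, once; it reports no verdict.
The state is a dict: "time_s": time; "joint_pos": joint angles; "qvel": joint speeds; "tau": joint torques, N m; "ee_pos": TCP position; "tcp_rot": TCP orientation; "wrist_force": force on the tool from outside, world axes, zero at the start; "ft_torque": the same for the moment, N m; "grip_width": opening from 0.0 (shut) to 1.0 (fully open).
Only numpy, scipy, OpenCV 4.12 (cv2) and the standard library are available. Lean on these libraries where they do the work, as an engineer would, in place of code of your own. Each camera call takes 0.05 s, during which the arm holds its last target. There are 200 camera calls.

### The job

The air line is unplugged: take the inflator nozzle out of the air outlet's push-fit port and stand it, foot down and fully home, in the empty hole of the nozzle rack. The nozzle is locked until the port's release ring is pressed down to its stop, so press the ring with the fingertips either side of the nozzle and draw the nozzle out from that position; do not wrench a locked nozzle or ram the ring. Leave the other nozzles and the things on the bench where they are.

Things in the scene. Friction and masses are not known exactly. Their poses are not given: they have to be found in the camera images.
- air_outlet: Air outlet, fixed in each run: aluminium block 52x52 mm, 50 mm high, on a dark steel foot 110x80x6 mm; gauge in front (-x), black knob right (-y), brass plug behind (+x), the push-fit port upright on top, in the middle. Origin: centre of the underside, z up = the port's axis. Only the port, its ring and the nozzle are higher than 51 mm.
- port (a point): Centre of the steel port body's rim (42 mm wide), 66 mm above the outlet's origin. Above it is the release ring: black ribbed flange, 36 mm wide, 4 mm thick, round the nozzle. It is screwed onto the collet by an amount that differs: its flat top is 9 to 19 mm above this point when up, not told. Fingertips set 16 to 26 mm apart astride the nozzle stand on it.
- port_floor (a point): Floor of the port, 30 mm below its rim; the seated nozzle stands on it. Pressing the ring down draws two dogs out of the nozzle's groove: about 3 N starts it, it yields 1.7 N per mm, and after 5 mm, at about 11 N, it meets a rigid stop. It springs back and follows rising fingers, so it must be at the stop (within 0.5 mm) when the nozzle is gripped and lifted in one go.
- nozzle: The nozzle in the port: aluminium tube, 14 mm diameter, 75 mm long, about 120 g; top 8 mm taper to 9 mm; groove 12 to 20 mm above the foot. Round: yaw does not matter. Origin: centre of the foot, z up. Sideways play 0.75 mm. Locked, it rises 2 mm, then stops hard; released, it is past the dogs when lifted 2 mm and they only rub (a few N). Grip above the ring.
- nozzle_rack: Nozzle rack, fixed in each run: grey block with aluminium rim, 154x64 mm, 36 mm high, with a row of three round holes along its x axis at x = -50, 0 and +50 mm, each 17 mm wide and 28 mm deep. The one at x = -50 mm is empty. Origin: centre of the underside, z up.
- empty_hole (a point): Centre of the mouth of the rack's empty hole, level with the rack's top, 36 mm above the bench.
- empty_hole_floor (a point): Centre of the floor of that hole, 28 mm below its mouth.
- fan_nozzle: Nozzle with a flat fan tip, in the rack's middle hole, standing 46 mm above the rack. Leave it. Origin: its foot.
- needle_nozzle: Nozzle with a thin tip, in the rack's hole at x = +50 mm, standing 52 mm above the rack. Leave it. Origin: its foot.
- sticky_pad: Sticky-note pad 50x50x18 mm lying on the bench, a bystander. Origin: centre of its underside.
- marker_pen: Marker pen 17x135x16 mm lying on the bench, a bystander.
- tape_measure: Black tape measure 66x78x37 mm, a bystander.
- glue_stick: Glue stick standing upright, 29 mm diameter, 96 mm high, a bystander.
- parcel_scale: The big parcel scale at the right of the bench, solid, 0.36 m high, reaching forward to about x = 0.5 m between y = -0.2 and -0.55 m. It stands between the arm's start and the work: draw the arm in before swinging past it. Origin: centre of its underside.
Not all that is in view belongs to the job. There is more than one size of the nozzle_rack; the job needs the largest.

How it is judged:
By the outcome, as a careful person would: the job done as asked, in the order asked, and still so for the second after the job is handed in, with the robot touching nothing.
It also fails if it takes over 58 s, if anything falls off the work surface, if the arm or the gripper's body presses on something with over 40 N, if the wrist force passes 120 N, or if a joint passes its speed limit or range.

## Working session

There is one attempt and no reset: what is moved stays moved. The work goes in short steps, Python scripts to look and compute and a shell command to move; the robot and the scene stay as the last step left them, time stands still between calls to the robot, and variables do not carry over. Pictures are saved under pics/ and viewed, about 8 in all and at most 12, crops included, and the job is handed in when it is done.

```bash
ls; mkdir -p pics
cat > h.py <<'E'
import numpy as np, cv2
from bench import env
def cap(n):
    d=env.capture(n); return d
def pts(d):
    z=d["range_z"].astype(float);K=d["intrinsics"];v,u=np.mgrid[:z.shape[0],:z.shape[1]]
    P=np.stack([(u-K[0,2])/K[0,0]*z,-(v-K[1,2])/K[1,1]*z,-z],-1)
    W=P@d["T"][:3,:3].T+d["T"][:3,3]; W[z==0]=np.nan
    return W
E
python3 - <<'E'
from h import *
for n in("scene","side"):
    d=cap(n); cv2.imwrite(f"pics/{n}0.png",d["color"]); np.savez(f"{n}0.npz",**d); print(n,d["T"].round(3).tolist(),d["intrinsics"].round(1).tolist())
o=env.get_obs();print(o)
E
```

```text
pics
scene [[0.655, 0.508, -0.56, -0.158], [-0.756, 0.439, -0.486, -0.649], [-0.001, 0.741, 0.672, 0.955], [0.0, 0.0, 0.0, 1.0]] [[409.6, 0.0, 282.3], [0.0, 409.6, 211.8], [0.0, 0.0, 1.0]]
side [[-0.989, 0.065, -0.13, 0.39], [-0.145, -0.448, 0.882, 1.097], [-0.001, 0.892, 0.453, 0.636], [0.0, 0.0, 0.0, 1.0]] [[476.6, 0.0, 279.6], [0.0, 476.6, 196.3], [0.0, 0.0, 1.0]]
{'time_s': 0.1, 'joint_pos': array([ 5.76220296e+01,  2.18356735e+01,  7.43779443e+01, -8.05781812e-04,
        8.38584991e+01, -1.23367139e+01]), 'qvel': array([-0.04250575, -0.04520784, -0.07166128,  0.00794467, -0.01262311,
        0.01245318]), 'tau': array([ 4.35026668e-03, -4.49225736e+01, -2.31656957e+01, -1.29070613e-04,
        3.65610278e-03,  7.89605821e-06]), 'ee_pos': array([0.18835577, 0.5164671 , 0.23080169]), 'tcp_rot': array([[ 3.42694861e-01,  9.39446536e-01, -6.62214531e-04],
       [ 9.39445961e-01, -3.42695406e-01, -1.07048211e-03],
       [-1.23259859e-03, -2.55266048e-04, -9.99999208e-01]]), 'wrist_force': array([-0.54258885, -0.02578467,  0.15334858]), 'ft_torque': array([0.03284469, 0.03255817, 0.02414158]), 'grip_width': 0.9988743982817666}
```

View pics/scene0.png

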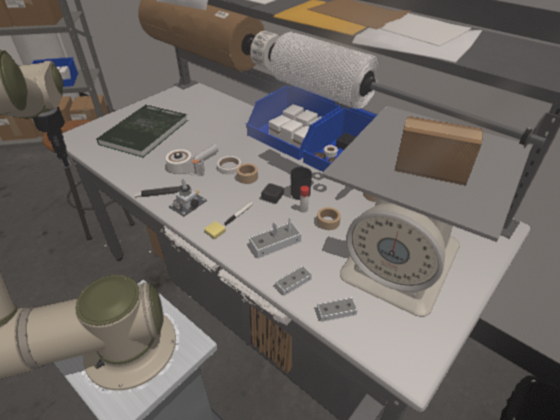

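View pics/side0.png

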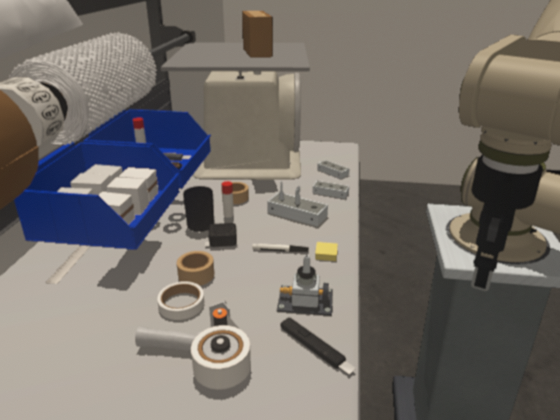

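Scene picture: the air outlet is at about (187,198). There are three rack candidates: large at (275,238), and smaller ones at (293,280) and (336,310). In the side view the outlet is at (306,290) and the large rack at (297,208). I choose the large rack and will check it with a crop.

Run:
```python
from h import *
ims=[]
for n,(x0,x1,y0,y1) in dict(scene=(150,330,170,270),side=(230,410,170,330)).items():
    d=dict(np.load(n+"0.npz")); W=pts(d)
    c=cv2.resize(d["color"][y0:y1,x0:x1],None,fx=3.3,fy=3.3,interpolation=cv2.INTER_CUBIC)[:300 if n=="scene" else 600]
    cv2.imwrite(f"pics/c_{n}.png",c)
    V=W[y0:y1,x0:x1].reshape(-1,3); V=V[np.isfinite(V[:,0])]
    for lab,zl,zh in(("racktop",.031,.041),("tall",.055,.13)):
        m=(V[:,2]>zl)&(V[:,2]<zh); p=V[m]
        # cluster on xy grid
        g=np.floor((p[:,:2]-[-.2,-.6])/.006).astype(int); ok=(g>=0).all(1)&(g<240).all(1); p=p[ok];g=g[ok]
        im=np.zeros((240,240),np.uint8); im[g[:,0],g[:,1]]=255
        k,L=cv2.connectedComponents(cv2.dilate(im,np.ones((3,3))))
        for i in range(1,k):
            q=p[L[g[:,0],g[:,1]]==i]
            if len(q)>15: 
                r=cv2.minAreaRect((q[:,:2]*1000).astype(np.float32)); print(n,lab,len(q),"mean",q.mean(0).round(4),"max z",q[:,2].max().round(3),"rect",np.round(r[0],1),np.round(r[1],1),round(r[2],1))
```

```text
scene racktop 94 mean [0.436  0.3011 0.0363] max z 0.041 rect [437.3 305.3] [57.6 87.2] 68.3
scene racktop 681 mean [ 0.5035 -0.0408  0.0362] max z 0.041 rect [508.8 -38.9] [ 68.1 154.2] 69.7
scene racktop 201 mean [0.6714 0.1194 0.036 ] max z 0.041 rect [675.8 121.2] [69.1 63.5] 16.5
scene racktop 68 mean [0.6782 0.2516 0.037 ] max z 0.041 rect [680.6 254.8] [40.1 74.7] 39.4
scene racktop 94 mean [ 0.6843 -0.0955  0.0358] max z 0.041 rect [686.3 -94.5] [75.4 39.9] 36.1
scene racktop 19 mean [ 0.6859 -0.0113  0.0358] max z 0.04 rect [684.7 -11.6] [14.9 25. ] 29.6
scene racktop 16 mean [0.7205 0.0556 0.0355] max z 0.04 rect [720.   55.5] [10.4 38.1] 6.2
scene tall 120 mean [0.447 0.318 0.078] max z 0.114 rect [449.6 318.8] [45.5 41.9] 80.7
scene tall 43 mean [ 0.5067 -0.0397  0.0728] max z 0.086 rect [506.  -38.8] [26.9 10.5] 82.1
scene tall 16 mean [ 0.5537 -0.0584  0.067 ] max z 0.09 rect [553.2 -58.9] [9.4 6.3] 40.7
scene tall 116 mean [ 0.6882 -0.0116  0.0818] max z 0.101 rect [692.8  -8.8] [26.9 30.4] 89.1
scene tall 332 mean [0.7503 0.0517 0.0772] max z 0.124 rect [751.6  40. ] [110.8  77.3] 87.7
side racktop 172 mean [0.4445 0.3414 0.0356] max z 0.041 rect [450.3 334.5] [33.4 90.9] 86.7
side racktop 684 mean [ 0.5058 -0.0312  0.0366] max z 0.041 rect [509.7 -39.7] [ 71.4 156.2] 69.0
side racktop 81 mean [0.6503 0.1216 0.036 ] max z 0.04 rect [650.8 115. ] [14.3 64. ] 13.4
side racktop 119 mean [ 0.6826 -0.11    0.0358] max z 0.041 rect [ 683.2 -113. ] [45.  81.5] 15.9
side tall 363 mean [0.451  0.3271 0.0784] max z 0.114 rect [451.  324.3] [40.7 34.5] 3.3
side tall 53 mean [ 0.5096 -0.0353  0.0711] max z 0.084 rect [510.1 -37.1] [25.4 10.4] 61.6
side tall 32 mean [ 0.5567 -0.0549  0.0699] max z 0.09 rect [554.4 -53. ] [ 8.2 15.4] 41.7
side tall 48 mean [ 0.6828 -0.0046  0.0773] max z 0.1 rect [682.9  -7.7] [ 5.3 19.8] 5.3
```

View pics/c_scene.png

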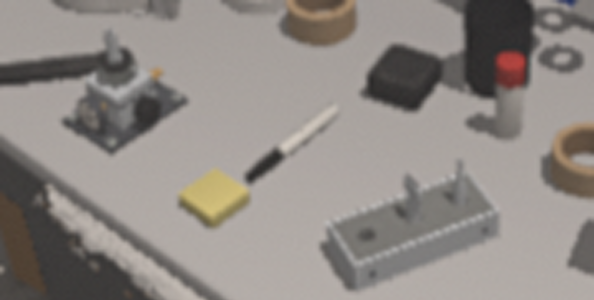

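View pics/c_side.png

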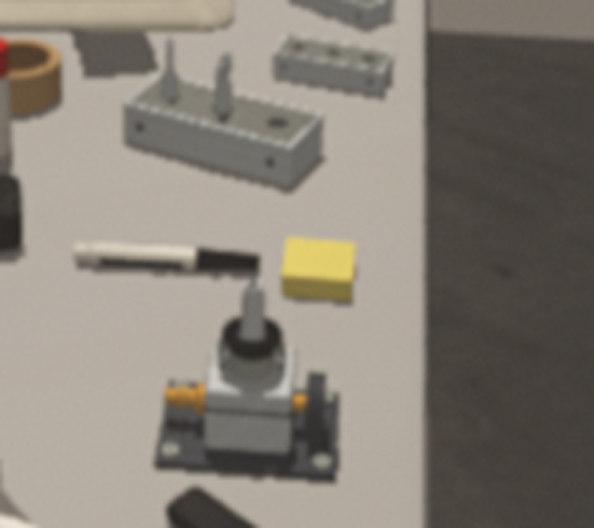

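The crops confirm both choices. The large rack has its empty hole on the near-left end, with the fan and needle nozzles in the other two, and the outlet has the black ring and nozzle on top. Estimates: nozzle about (0.450, 0.322), hole about (0.462, -0.021). The current tool yaw already puts the jaws across the rack's row, so I keep it. Next I move above the nozzle.

```bash
python3 -m jog '[[[0,0,0,-9.3,31.3,3,24],[0,0,0,-9.3,31.3,3,24],[0,0,0,-9.3,31.3,3,24],[0,0,0,-9.3,31.3,3,24],[0,0,0,-9.3,31.3,3,24]]]'; python3 -m jog '[[[0,0,0,-9.3,31.3,3,24],[0,0,0,-9.3,31.3,3,24],[0,0,0,-9.3,31.3,3,24],[0,0,0,-9.3,31.3,3,24],[0,0,0,-9.3,31.3,3,24]]]'
python3 - <<'E'
from h import *
ims=[]
for n in("wrist","side"):
    d=cap(n); np.savez(f"{n}1.npz",**d); ims.append(d["color"])
cv2.imwrite("pics/w1.png",ims[0]); cv2.imwrite("pics/s1.png",ims[1])
d=dict(np.load("wrist1.npz"));print(d["T"].round(4).tolist(),d["intrinsics"].round(1).tolist())
o=env.get_obs();print(o["ee_pos"],o["tcp_rot"].round(4).tolist(),o["grip_width"],o["wrist_force"])
E
```

```text
time_s: 0.72
ee_pos: [0.3202, 0.4186, 0.2159]
tcp_rot: [[0.343, 0.939, -0.001], [0.939, -0.343, -0.0], [-0.001, -0.0, -1.0]]
wrist_force: [0.5, 0.7, -0.8]
grip_width: 0.235
time_s: 1.35
ee_pos: [0.4513, 0.3213, 0.2009]
tcp_rot: [[0.343, 0.939, -0.001], [0.939, -0.343, -0.0], [-0.0, -0.001, -1.0]]
wrist_force: [0.6, 0.2, -1.4]
grip_width: 0.239
[[0.343, -0.8918, -0.2951, 0.3739], [0.9393, 0.3253, 0.1086, 0.3493], [-0.0009, -0.3145, 0.9493, 0.3428], [0.0, 0.0, 0.0, 1.0]] [[313.9, 0.0, 281.9], [0.0, 313.9, 214.9], [0.0, 0.0, 1.0]]
[0.45250853 0.32029128 0.20043238] [[0.3456, 0.9384, -0.0007], [0.9384, -0.3456, -0.0009], [-0.0011, -0.0004, -1.0]] 0.23655696387615519 [ 0.15869039 -0.39404136  0.68649219]
```

View pics/w1.png

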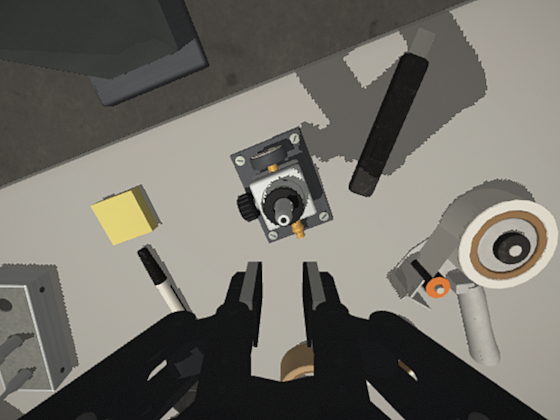

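Wrist view: the nozzle tip is at about (284,221), with the black ring around it at about (284,205). The fingertips are at about (262,262) and (303,262).

```bash
cat >> h.py <<'E'
def ray(d,u,v,z):
    K=d["intrinsics"];T=d["T"];r=T[:3,:3]@np.array([(u-K[0,2])/K[0,0],-(v-K[1,2])/K[1,1],-1.]);return T[:3,3]+r*(z-T[2,3])/r[2]
def proj(d,p):
    K=d["intrinsics"];T=d["T"];c=T[:3,:3].T@(np.array(p)-T[:3,3]);return np.array([K[0,2]-K[0,0]*c[0]/c[2],K[1,2]+K[1,1]*c[1]/c[2]])
E
python3 - <<'E'
from h import *
for n in("wrist1","side1","scene0","side0"):
    d=dict(np.load(n+".npz")); W=pts(d); b=np.linalg.norm(W[...,:2]-[.450,.322],axis=-1)
    m=(b<.03)&(W[...,2]>.066)&(W[...,2]<.12)
    p=W[m]; print(n,len(p))
    for lo,hi in((.066,.072),(.072,.076),(.076,.08),(.08,.084),(.084,.088),(.088,.10),(.1,.107),(.107,.12)):
        q=p[(p[:,2]>=lo)&(p[:,2]<hi)]
        if len(q)>2: r=cv2.minEnclosingCircle((q[:,:2]*1000).astype(np.float32)); print(lo,len(q),q.mean(0).round(4),"circ",np.round(r[0],1),round(r[1],1))
d=dict(np.load("wrist1.npz")); print("tip ray",ray(d,284,221,.111), "tcp proj",proj(d,[.4525,.3203,.2004]))
c=d["color"][150:280,220:350]; a=cv2.resize(c,None,fx=4,fy=4,interpolation=cv2.INTER_CUBIC); cv2.imwrite("pics/w1c.png",a)
E
```

```text
wrist1 1232
0.066 23 [0.4469 0.3231 0.0698] circ [450.7 321.5] 8.1
0.072 479 [0.4471 0.323  0.0752] circ [450.  322.1] 18.7
0.076 394 [0.4473 0.3229 0.0766] circ [449.7 322.1] 18.4
0.08 20 [0.4446 0.3229 0.0818] circ [448.3 322.5] 6.5
0.084 19 [0.445  0.3242 0.0859] circ [447.7 322.6] 6.5
0.088 70 [0.4448 0.3238 0.0942] circ [449.2 322.6] 6.8
0.1 94 [0.4466 0.3234 0.1041] circ [449.8 322.1] 6.9
0.107 133 [0.4493 0.3223 0.1097] circ [449.7 322.3] 5.6
side1 271
0.066 29 [0.451  0.3323 0.0682] circ [451.5 318.5] 20.1
0.072 15 [0.4534 0.3288 0.0748] circ [451.6 322.7] 17.7
0.076 118 [0.4509 0.3265 0.0778] circ [451.6 322.8] 18.9
0.08 12 [0.4519 0.3277 0.0819] circ [451.3 325.1] 6.2
0.084 15 [0.4507 0.3271 0.0863] circ [451.2 324.6] 6.1
0.088 34 [0.4514 0.3269 0.0942] circ [451.6 325.2] 6.4
0.1 21 [0.4515 0.3271 0.1037] circ [452.5 325.1] 7.0
0.107 27 [0.4513 0.3244 0.1104] circ [451.1 323.9] 5.4
scene0 89
0.066 8 [0.4423 0.3142 0.0684] circ [444.  316.6] 11.6
0.072 14 [0.4488 0.3179 0.0748] circ [448.9 321.9] 18.5
0.076 32 [0.4473 0.3191 0.078 ] circ [448.8 322. ] 17.7
0.08 5 [0.4477 0.323  0.0817] circ [449.9 326.5] 9.5
0.084 4 [0.4492 0.3174 0.087 ] circ [448.9 316.4] 3.9
0.088 12 [0.4471 0.3194 0.0948] circ [447.4 319.5] 6.4
0.1 5 [0.4484 0.3207 0.1023] circ [449.4 320.6] 5.2
0.107 9 [0.449  0.3192 0.1106] circ [447.9 318.8] 6.1
side0 270
0.066 27 [0.4512 0.3323 0.068 ] circ [455.6 323.7] 17.0
0.072 19 [0.452  0.3284 0.0747] circ [452.1 322.4] 18.6
0.076 114 [0.4512 0.3261 0.0776] circ [452.2 323.5] 19.0
0.08 15 [0.4505 0.3265 0.0819] circ [453.3 324.5] 14.0
0.084 11 [0.4519 0.3275 0.0863] circ [451.1 326.4] 6.6
0.088 34 [0.4515 0.3272 0.0938] circ [451.6 325.2] 6.6
0.1 27 [0.4512 0.3266 0.1036] circ [451.9 325.5] 6.5
0.107 23 [0.4514 0.3234 0.1105] circ [450.8 323.1] 5.9
tip ray [0.45125088 0.32260641 0.111     ] tcp proj [281.5423864  282.42732548]
```

View pics/w1c.png

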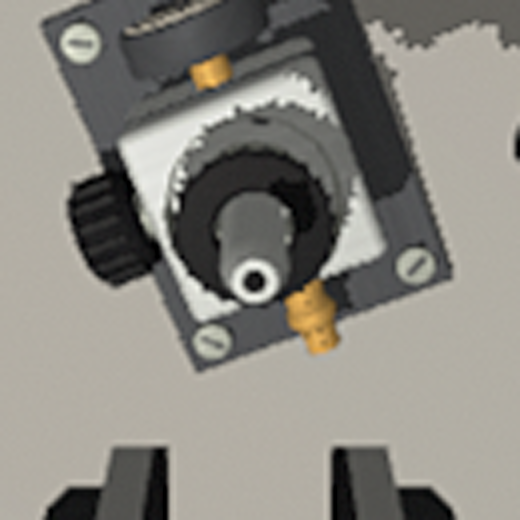

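```bash
python3 -m jog '[[[0,0,0,0,0,10,24],[0,0,0,0,0,10,24],[0,0,0,0,0,10,22],[0,0,0,0,0,10,22],[0,0,0,0,0,10,22]]]'; python3 -m jog '[[[0,0,0,0,0,0,22],[0,0,0,0,0,0,22],[0,0,0,0,0,0,22],[0,0,0,0,0,0,22],[0,0,0,0,0,0,22]]]'
python3 - <<'E'
from h import *
for i in range(3):
    d=cap("wrist");o=env.get_obs();print(o["ee_pos"],o["grip_width"],o["wrist_force"])
np.savez("wrist2.npz",**d); W=pts(d)
b=np.linalg.norm(W[...,:2]-[.450,.322],axis=-1)
for lo,hi in((.072,.079),(.1,.107),(.107,.113)):
    q=W[(b<.022)&(W[...,2]>=lo)&(W[...,2]<hi)]; r=cv2.minEnclosingCircle((q[:,:2]*1000).astype(np.float32)); print(lo,len(q),np.median(q,0).round(4),"circ",np.round(r[0],1),round(r[1],1))
# fingertips in depth
R=o["tcp_rot"];L=(W-o["ee_pos"])@R
m=(np.abs(L[...,2])<.012)&(np.abs(L[...,1])<.02)&(np.abs(L[...,0])<.04)
q=L[m];
for s in(-1,1):
    k=q[q[:,0]*s>0.003]; print("finger",s,len(k),k.min(0).round(4),k.max(0).round(4))
print(proj(d,o["ee_pos"]))
cv2.imwrite("pics/w2.png",cv2.resize(d["color"][150:330,200:370],None,fx=3.3,fy=3.3,interpolation=cv2.INTER_CUBIC))
E
```

```text
time_s: 2.08
ee_pos: [0.4505, 0.3222, 0.1506]
tcp_rot: [[0.342, 0.94, -0.0], [0.94, -0.342, 0.0], [-0.0, -0.0, -1.0]]
wrist_force: [-0.5, 0.4, -0.1]
grip_width: 0.224
time_s: 2.7
ee_pos: [0.4507, 0.322, 0.1515]
tcp_rot: [[0.343, 0.939, 0.0], [0.939, -0.343, 0.0], [0.0, 0.0, -1.0]]
wrist_force: [0.5, -0.6, 0.3]
grip_width: 0.218
[0.45067371 0.32203833 0.15142008] 0.21590621707770663 [-0.84054898 -0.37415084  1.12831301]
[0.45067761 0.32203768 0.15137176] 0.21692513617616455 [ 0.1504675  -0.42890529  0.81209906]
[0.45065511 0.32206072 0.1513561 ] 0.21908190900207405 [ 0.84361983 -0.46151027  0.68369968]
0.072 1199 [0.4449 0.3258 0.0759] circ [450.  321.9] 18.9
0.1 149 [0.4455 0.3242 0.104 ] circ [449.9 321.9] 7.2
0.107 202 [0.449  0.3225 0.1098] circ [449.4 322.1] 5.4
finger -1 282 [-0.0233 -0.0136 -0.012 ] [-0.0098  0.0097  0.0008]
finger 1 285 [ 0.0088 -0.0132 -0.012 ] [0.0224 0.0089 0.0014]
[282.5276153  280.38331677]
```

View pics/w2.png

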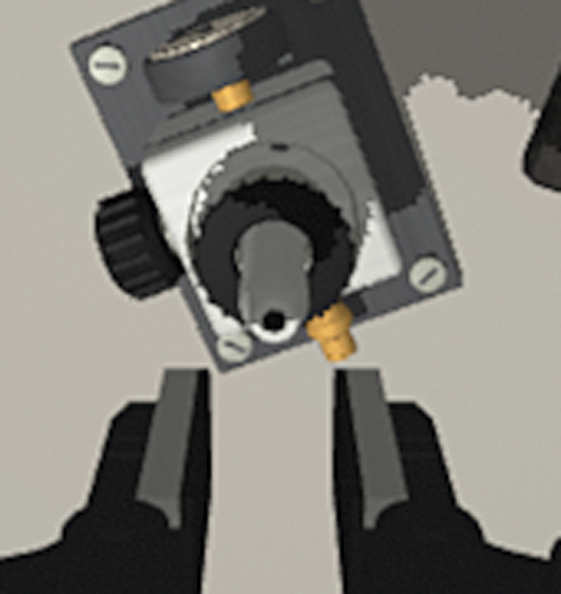

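Fingertips straddle the nozzle centrally (mid 282.4 against nozzle 282.7 px). The ring top is at about 76 mm. I lower to just above it.

```bash
python3 -m jog '[[[0,0,0,0.1,-0.5,14,22],[0,0,0,0,0,14,22],[0,0,0,0,0,14,22],[0,0,0,0,0,14,22],[0,0,0,0,0,13,22]]]'; python3 -m jog '[[[0,0,0,0,0,0,22],[0,0,0,0,0,0,22],[0,0,0,0,0,1,22],[0,0,0,0,0,1,22],[0,0,0,0,0,1,22]]]';python3 -m jog '[[[0,0,0,0,0,0.5,22],[0,0,0,0,0,0.5,22],[0,0,0,0,0,0.5,22],[0,0,0,0,0,0.5,22],[0,0,0,0,0,0,22]]]'
```

```text
time_s: 3.48
ee_pos: [0.4501, 0.3222, 0.0812]
tcp_rot: [[0.343, 0.939, -0.0], [0.939, -0.343, -0.0], [-0.0, -0.0, -1.0]]
wrist_force: [-0.2, -0.1, -0.1]
grip_width: 0.219
time_s: 4.1
ee_pos: [0.4502, 0.3223, 0.0794]
tcp_rot: [[0.343, 0.939, 0.0], [0.939, -0.343, 0.0], [0.0, 0.0, -1.0]]
wrist_force: [-0.4, 0.5, -0.4]
grip_width: 0.223
time_s: 4.72
ee_pos: [0.4502, 0.3223, 0.0773]
tcp_rot: [[0.343, 0.939, -0.0], [0.939, -0.343, -0.0], [-0.0, -0.0, -1.0]]
wrist_force: [-0.2, -0.4, -0.1]
grip_width: 0.222
```

```bash
python3 -m jog '[[[0,0,0,0,0,0.5,22],[0,0,0,0,0,0.5,22],[0,0,0,0,0,0.5,22],[0,0,0,0,0,0,22],[0,0,0,0,0,0,22]]]'; python3 -m jog '[[[0,0,0,0,0,0.5,22],[0,0,0,0,0,0.5,22],[0,0,0,0,0,0.5,22],[0,0,0,0,0,0,22],[0,0,0,0,0,0,22]]]';python3 -m jog '[[[0,0,0,0,0,0.5,22],[0,0,0,0,0,0.5,22],[0,0,0,0,0,0,22],[0,0,0,0,0,0,22],[0,0,0,0,0,0,22]]]'
```

```text
time_s: 5.35
ee_pos: [0.4503, 0.3223, 0.076]
tcp_rot: [[0.343, 0.939, 0.0], [0.939, -0.343, 0.0], [0.0, 0.0, -1.0]]
wrist_force: [-0.7, 0.3, 4.4]
grip_width: 0.219
time_s: 5.98
ee_pos: [0.4503, 0.3224, 0.0746]
tcp_rot: [[0.343, 0.939, 0.0], [0.939, -0.343, 0.0], [0.0, 0.0, -1.0]]
wrist_force: [-1.6, -0.1, 5.7]
grip_width: 0.223
time_s: 6.6
ee_pos: [0.4503, 0.3223, 0.0737]
tcp_rot: [[0.343, 0.939, 0.0], [0.939, -0.343, 0.0], [0.0, 0.0, -1.0]]
wrist_force: [-1.7, -1.7, 6.8]
grip_width: 0.221
```

```bash
python3 -m jog '[[[0,0,0,0,0,0.5,22],[0,0,0,0,0,0.5,22],[0,0,0,0,0,0.5,22],[0,0,0,0,0,0.3,22],[0,0,0,0,0,0,22]]]'; python3 -m jog '[[[0,0,0,0,0,0.3,22],[0,0,0,0,0,0.2,22],[0,0,0,0,0,0,22],[0,0,0,0,0,0,22],[0,0,0,0,0,0,22]]]'; python3 -m jog '[[[0,0,0,0,0,0.3,22],[0,0,0,0,0,0,22],[0,0,0,0,0,0,22],[0,0,0,0,0,0,22],[0,0,0,0,0,0,22]]]'
```

```text
time_s: 7.22
ee_pos: [0.4503, 0.3224, 0.0722]
tcp_rot: [[0.343, 0.939, 0.001], [0.939, -0.343, 0.0], [0.0, 0.001, -1.0]]
wrist_force: [-2.8, -1.5, 10.8]
grip_width: 0.219
time_s: 7.85
ee_pos: [0.4503, 0.3224, 0.0721]
tcp_rot: [[0.343, 0.939, 0.001], [0.939, -0.343, 0.0], [0.001, 0.001, -1.0]]
wrist_force: [-3.8, -2.9, 13.7]
grip_width: 0.219
time_s: 8.48
ee_pos: [0.4503, 0.3224, 0.0721]
tcp_rot: [[0.343, 0.939, 0.001], [0.939, -0.343, 0.0], [0.001, 0.001, -1.0]]
wrist_force: [-4.4, -2.5, 16.5]
grip_width: 0.223
```

The ring is at its stop: z holds at 72.1 mm while the force rises to 16 N. Now I grip.

```bash
python3 -m jog '[[[0,0,0,0,0,0,19],[0,0,0,0,0,0,16],[0,0,0,0,0,0,12],[0,0,0,0,0,0,5],[0,0,0,0,0,0,5]]]'
```

```text
time_s: 9.1
ee_pos: [0.4509, 0.3226, 0.0723]
tcp_rot: [[0.343, 0.939, 0.003], [0.939, -0.343, 0.001], [0.002, 0.002, -1.0]]
wrist_force: [-2.2, -1.5, 16.8]
grip_width: 0.146
```

```bash
python3 -m jog '[[[0,0,0,0,0,-8,5],[0,0,0,0,0,-10,5],[0,0,0,0,0,-12,5],[0,0,0,0,0,-15,5],[0,0,0,0,0,-15,5]]]'; python3 -m jog '[[[0,0,0,0,0,-10,5],[0,0,0,0,0,0,5],[0,0,0,0,0,0,5],[0,0,0,0,0,0,5],[0,0,0,0,0,0,5]]]'
python3 - <<'E'
from h import *
d=cap("side"); np.savez("side3.npz",**d)
cv2.imwrite("pics/s3.png",cv2.resize(d["color"][160:330,220:400],None,fx=3.3,fy=3.3,interpolation=cv2.INTER_CUBIC))
o=env.get_obs();print(o["ee_pos"],o["tcp_rot"].round(4).tolist())
E
```

```text
time_s: 9.72
ee_pos: [0.4502, 0.3223, 0.1319]
tcp_rot: [[0.343, 0.939, 0.0], [0.939, -0.343, 0.0], [0.0, 0.0, -1.0]]
wrist_force: [0.6, 0.5, -1.9]
grip_width: 0.143
time_s: 10.35
ee_pos: [0.4501, 0.3223, 0.1404]
tcp_rot: [[0.343, 0.939, -0.001], [0.939, -0.343, -0.0], [-0.001, -0.001, -1.0]]
wrist_force: [-0.1, -0.5, -1.3]
grip_width: 0.144
[0.45015626 0.32225356 0.14043079] [[0.3427, 0.9394, -0.0005], [0.9394, -0.3427, -0.0003], [-0.0004, -0.0004, -1.0]]
```

View pics/s3.png

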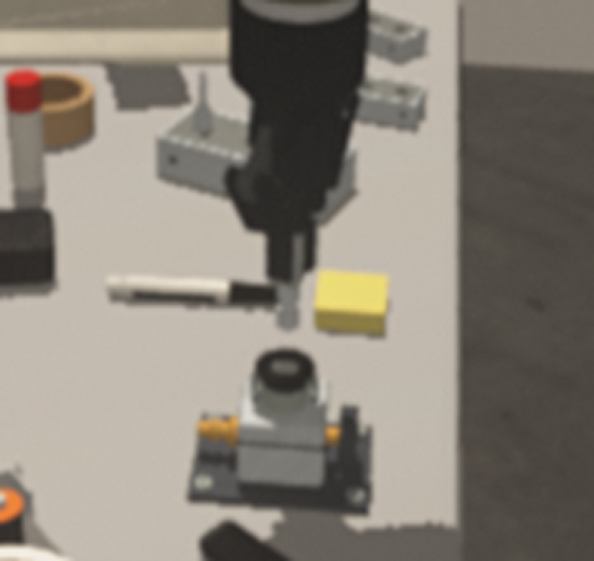

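The nozzle is free: its foot shows at about (288,315) in the crop, and the ring is empty. Foot sits 36.2 mm below the TCP. I swing to above the hole.

```bash
python3 -m jog '[[[0,0,0,-20,8,-4,5],[0,0,0,-32,13,-4,5],[0,0,0,-32,13,-4,5],[0,0,0,-32,13,-4,5],[0,0,0,-32,13,-4,5]]]'; python3 -m jog '[[[0,0,0,-32,13,0,5],[0,0,0,-32,13,0,5],[0,0,0,-32,13,0,5],[0,0,0,-32,13,0,5],[0,0,0,-32,13,0,5]]]';  python3 -m jog '[[[0,0,0,-10.4,4.3,0,5],[0,0,0,0,0,0,5],[0,0,0,0,0,0,5],[0,0,0,0,0,0,5],[0,0,0,0,0,0,5]]]'
python3 - <<'E'
from h import *
d=cap("wrist"); np.savez("wrist4.npz",**d)
cv2.imwrite("pics/w4.png",d["color"])
o=env.get_obs();print(o["ee_pos"],o["tcp_rot"].round(4).tolist(),proj(d,[.4623,-.0212,.036]),proj(d,o["ee_pos"]),proj(d,o["ee_pos"]-[0,0,.0362]))
W=pts(d);m=(W[...,2]>.033)&(W[...,2]<.04)&(np.linalg.norm(W[...,:2]-[.509,-.039],axis=-1)<.1)
q=W[m];print(len(q),cv2.minAreaRect((q[:,:2]*1000).astype(np.float32)))
E
```

```text
time_s: 11.02
ee_pos: [0.4558, 0.1616, 0.1609]
tcp_rot: [[0.343, 0.939, 0.0], [0.939, -0.343, -0.0], [0.0, 0.0, -1.0]]
wrist_force: [-0.0, 0.2, -1.5]
grip_width: 0.143
time_s: 11.65
ee_pos: [0.462, -0.011, 0.1607]
tcp_rot: [[0.343, 0.939, 0.0], [0.939, -0.343, -0.0], [0.0, 0.0, -1.0]]
wrist_force: [0.2, -0.2, -1.8]
grip_width: 0.139
time_s: 12.28
ee_pos: [0.4626, -0.0206, 0.1607]
tcp_rot: [[0.342, 0.94, -0.0], [0.94, -0.342, 0.0], [0.0, -0.0, -1.0]]
wrist_force: [0.1, -0.0, -2.3]
grip_width: 0.142
[ 0.46256639 -0.02070428  0.16074495] [[0.342, 0.9397, 0.0], [0.9397, -0.342, 0.0], [0.0, 0.0, -1.0]] [281.55808469 208.40803953] [282.28424928 280.5550864 ] [282.24290247 250.63101322]
5314 ((508.03631591796875, -39.67256546020508), (64.11441802978516, 153.84429931640625), 68.8196792602539)
```

View pics/w4.png

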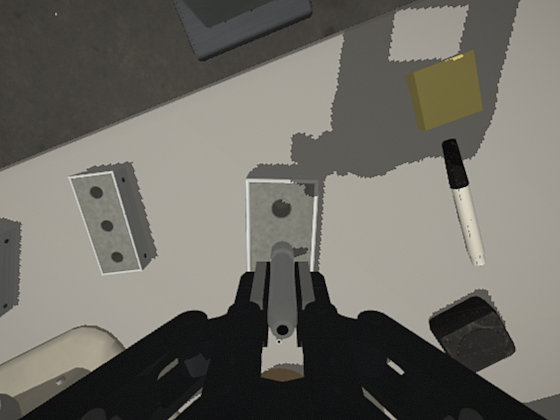

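The empty hole is at (282,208) and the held nozzle's foot at (282,245), hanging straight. I refine the hole centre.

Run:
```python
from h import *
d=dict(np.load("wrist4.npz"));g=cv2.cvtColor(d["color"],cv2.COLOR_BGR2GRAY)
c=g[192:226,264:299]; t,m=cv2.threshold(c,0,255,cv2.THRESH_OTSU+cv2.THRESH_BINARY_INV)
k,L,s,ce=cv2.connectedComponentsWithStats(m)
for i in range(1,k):
    if s[i,4]>30:
        x,y,w,h,a=s[i]; print(t,s[i],ce[i]); print(ray(d,264+x+(w-1)/2,192+y+(h-1)/2,.036),ray(d,264+ce[i][0],192+ce[i][1],.036))
# nozzle foot/lower body in tool coordinates
W=pts(d);o=env.get_obs();Lq=(W-o["ee_pos"])@o["tcp_rot"]
for a,b in((.004,.012),(.012,.022),(.022,.032),(.032,.037)):
    q=Lq[(Lq[...,2]>a)&(Lq[...,2]<b)&(abs(Lq[...,0])<.015)&(abs(Lq[...,1])<.015)]; print(a,len(q),q.min(0).round(4),q.max(0).round(4))
```

```text
93.0 [  8   7  19  19 273] [16.68131868 16.62637363]
[ 0.46177401 -0.021536    0.036     ] [ 0.46222425 -0.02200201  0.036     ]
0.004 163 [-0.0066 -0.0078  0.0041] [ 0.0058 -0.0032  0.012 ]
0.012 92 [-0.0069 -0.0077  0.012 ] [ 0.006  -0.0022  0.0219]
0.022 241 [-0.0074 -0.0081  0.0224] [ 0.0064 -0.0003  0.0319]
0.032 45 [-0.0075 -0.0075  0.0322] [ 0.0059 -0.001   0.036 ]
```

```bash
python3 -m jog '[[[0,0,0,-0.6,0.2,10,5],[0,0,0,0,0,20,5],[0,0,0,0,0,20,5],[0,0,0,0,0,18,5],[0,0,0,0,0,12,5]]]'; python3 -m jog '[[[0,0,0,0,0,0,5],[0,0,0,0,0,2,5],[0,0,0,0,0,2,5],[0,0,0,0,0,2,5],[0,0,0,0,0,2,5]]]'; python3 -m jog '[[[0,0,0,0,0,2,5],[0,0,0,0,0,2,5],[0,0,0,0,0,2,5],[0,0,0,0,0,2,5],[0,0,0,0,0,0,5]]]'
```

```text
time_s: 12.95
ee_pos: [0.4622, -0.0217, 0.0795]
tcp_rot: [[0.343, 0.939, -0.001], [0.939, -0.343, 0.0], [-0.0, -0.001, -1.0]]
wrist_force: [0.0, 0.6, -1.4]
grip_width: 0.15
time_s: 13.58
ee_pos: [0.4626, -0.0218, 0.0727]
tcp_rot: [[0.343, 0.939, 0.0], [0.939, -0.343, -0.0], [-0.0, 0.0, -1.0]]
wrist_force: [-0.2, 0.6, -1.6]
grip_width: 0.145
time_s: 14.2
ee_pos: [0.4625, -0.0217, 0.0646]
tcp_rot: [[0.343, 0.939, -0.0], [0.939, -0.343, 0.0], [-0.0, -0.0, -1.0]]
wrist_force: [0.1, 0.5, -1.6]
grip_width: 0.147
```

The foot is about 8 mm inside the hole with no contact force. I continue down.

```bash
python3 -m jog '[[[0,0,0,0,0,3.5,5],[0,0,0,0,0,3.5,5],[0,0,0,0,0,3.5,5],[0,0,0,0,0,3.5,5],[0,0,0,0,0,2,5]]]'; python3 -m jog '[[[0,0,0,0,0,0,5],[0,0,0,0,0,1,5],[0,0,0,0,0,1,5],[0,0,0,0,0,1,5],[0,0,0,0,0,0,5]]]'; python3 -m jog '[[[0,0,0,0,0,0.5,5],[0,0,0,0,0,0.5,5],[0,0,0,0,0,0.5,5],[0,0,0,0,0,0,5],[0,0,0,0,0,0,5]]]'
```

```text
time_s: 14.82
ee_pos: [0.4625, -0.0217, 0.0484]
tcp_rot: [[0.343, 0.939, -0.0], [0.939, -0.343, 0.0], [-0.0, -0.0, -1.0]]
wrist_force: [0.6, 0.5, -1.9]
grip_width: 0.139
time_s: 15.45
ee_pos: [0.4625, -0.0218, 0.0457]
tcp_rot: [[0.343, 0.939, -0.0], [0.939, -0.343, -0.0], [-0.0, -0.0, -1.0]]
wrist_force: [-0.4, -1.0, -1.1]
grip_width: 0.145
time_s: 16.08
ee_pos: [0.4626, -0.0218, 0.0443]
tcp_rot: [[0.343, 0.939, 0.0], [0.939, -0.343, -0.0], [0.0, 0.0, -1.0]]
wrist_force: [-0.5, 0.5, 1.3]
grip_width: 0.145
```

```bash
python3 -m jog '[[[0,0,0,0,0,0.4,5],[0,0,0,0,0,0.3,5],[0,0,0,0,0,0,5],[0,0,0,0,0,0,16],[0,0,0,0,0,0,19]]]'; python3 -m jog '[[[0,0,0,0,0,0,22],[0,0,0,0,0,0,26],[0,0,0,0,0,0,30],[0,0,0,0,0,0,34],[0,0,0,0,0,0,34]]]'; python3 -m jog '[[[0,0,0,0,0,-4,34],[0,0,0,0,0,-12,34],[0,0,0,0,0,-20,34],[0,0,0,0,0,-30,34],[0,0,0,0,0,-30,34]]]'; python3 -m jog '[[[0,0,0,0,-20,-10,34],[0,0,0,0,-20,0,34],[0,0,0,0,-20,0,34],[0,0,0,0,0,0,34],[0,0,0,0,0,0,34]]]'
python3 - <<'E'
from h import *
ims=[]
for n in("wrist","side"):
    d=cap(n);W=pts(d);b=np.linalg.norm(W[...,:2]-[.462,-.0216],axis=-1)
    q=W[(b<.012)&(W[...,2]>.045)&(W[...,2]<.1)];print(n,len(q),"top",np.sort(q[:,2])[-8:].round(4) if len(q) else 0)
    for lo,hi in((.045,.06),(.06,.073),(.078,.09)):
        k=q[(q[:,2]>lo)&(q[:,2]<hi)]
        if len(k):print(lo,len(k),k.mean(0).round(4))
    ims.append(d["color"])
a=ims[0][60:420,150:410]; s=cv2.resize(ims[1][130:310,230:370],(280,360),interpolation=cv2.INTER_CUBIC)
cv2.imwrite("pics/f5.png",np.hstack([a,s]))
E
```

```text
time_s: 16.7
ee_pos: [0.4627, -0.0218, 0.0436]
tcp_rot: [[0.343, 0.939, 0.0], [0.939, -0.343, -0.0], [0.0, 0.0, -1.0]]
wrist_force: [-0.1, 0.4, -0.0]
grip_width: 0.189
time_s: 17.32
ee_pos: [0.4626, -0.0218, 0.0435]
tcp_rot: [[0.343, 0.939, -0.0], [0.939, -0.343, -0.0], [-0.0, -0.0, -1.0]]
wrist_force: [-0.1, 0.0, 0.2]
grip_width: 0.338
time_s: 17.95
ee_pos: [0.4625, -0.0217, 0.1413]
tcp_rot: [[0.343, 0.939, 0.001], [0.939, -0.343, -0.0], [0.0, 0.001, -1.0]]
wrist_force: [0.7, 0.1, 0.6]
grip_width: 0.343
time_s: 18.58
ee_pos: [0.407, -0.0015, 0.15]
tcp_rot: [[0.343, 0.939, 0.001], [0.939, -0.343, -0.0], [0.0, 0.001, -1.0]]
wrist_force: [-0.0, 0.3, 0.2]
grip_width: 0.342
wrist 521 top [0.083  0.083  0.0831 0.0831 0.0834 0.0835 0.084  0.084 ]
0.045 133 [ 0.4568 -0.0204  0.0525]
0.06 141 [ 0.4568 -0.0207  0.0667]
0.078 155 [ 0.4604 -0.0218  0.0812]
side 67 top [0.0807 0.0816 0.0816 0.0827 0.0832 0.0846 0.0852 0.0857]
0.045 21 [ 0.4626 -0.0169  0.0531]
0.06 22 [ 0.4625 -0.017   0.0662]
0.078 14 [ 0.4634 -0.0192  0.0815]
```

View pics/f5.png

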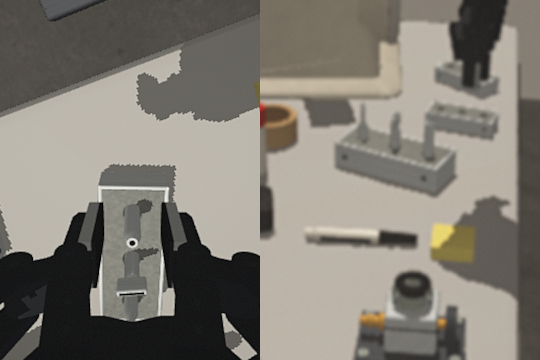

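The nozzle stands upright in the formerly empty hole: wrist crop (132,240), side crop (429,140). Its top is at 83 mm, which matches 8 + 75 mm fully home. The other nozzles and bystanders are where they were and the gripper is clear, so I hand in.

```bash
python3 -c "
from bench import env
print(env.get_obs()['time_s']); print(env.job_done())"
```

```text
18.675
the job is handed in; nothing more can be done
None
```

The nozzle is out of the air outlet and standing foot down in the empty hole of the large rack. The job was handed in at 18.7 s of the 58 s allowed.

- **Release:** I pressed the ring with the fingertips either side of the nozzle. At 72.1 mm it stopped moving while the force rose from about 11 N to 16.5 N, so it was at its stop. I gripped there and lifted in one go; at the readings after the lift the force was no more than about 2 N.
- **Placing:** The nozzle went into the hole freely and met the floor at the expected height, with about 1 N of contact. I then let go and drew the gripper clear.
- **Last checks:** The nozzle looks upright and its top is at about 83 mm (wrist camera), which matches fully home (8 + 75 mm). The side camera read up to 2.7 mm higher and is noisier. The other two nozzles, the sticky pad and the pen looked unmoved in the last pictures, the other things on the bench were not rechecked, and nothing was touching the robot.
- **Disagreement:** While holding the nozzle the gripper read about 14.5% open, or 12.3 mm, instead of the 16.5% expected for a 14 mm tube. The grip held, with no slip seen.

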